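# Send the amethyst sphere down into its packing well

## Robot

A 7-joint arm with a two-finger parallel gripper is mounted at the origin on the work surface. World frame = base frame: x ahead of the robot, y to its left, z up, the work surface at z = 0. Lengths are in m, angles in rad, forces in N, time in s.
With the tool pointing down it reaches from about 0.4 to 0.875 m from the base axis. Payload 6.5 kg.
Tool frame: the origin (TCP) lies at the very end of the fingers, on their centre line; the grasp point (between the pads) lies 19 mm behind it (bot.grip_depth is the z of the grasp point in the tool frame, in m); z points along the fingers, y is the line along which they close (so a half turn about z gives the same grasp; the last joint's range is limited). The gripper opens to 88 mm and grips with 3 to 60 N. Pads are 18 mm wide; open, the fingers measure 123 mm over their backs; the gripper's body (75 mm by 187 mm) begins 45 mm behind the grasp point.
Start: joints at [1.276, 0.536, -0.004, 1.538, 0.003, 1.067, -0.071], TCP at [0.147, -0.633, 0.239] pointing down, gripper open.
Joint ranges: [-2.7, 2.7], [-0.37, 2.16], [-1.27, 1.26], [0.24, 2.4], [-1.31, 4.45], [0.19, 1.91], [-2.76, 2.76]. Speed limits (rad/s): [2.39, 2.39, 3.14, 3.14, 3.14, 3.14, 3.14].

## Interface

Orientations are given as a unit quaternion [w, x, y, z].
In Python, from rig import bot gives the robot as it stands. Calls block until the motion is done:
- bot.move_to(position, orientation): joint-space move of the TCP to a pose.
- bot.line_to(position, ori=None, velocity=0.15): straight line of the TCP; ori=None keeps the orientation; velocity is the mean speed in m/s.
- bot.movej(angles): joint-space move.
- bot.grip(opening, force=None): finger opening in m; force is the grip in N (None keeps the last); returns when the fingers have stopped.
- bot.pause(seconds).
- bot.inverse_kinematics(position, orientation): joint angles nearest the present ones, or None.
- bot.state(): the state.
- bot.grab_frame(name): name is "scene" or "top" or "wrist"; returns a dict with "image" (384x512x3 uint8, red, green, blue), "mtx" (3x3 intrinsics, pixels), "T" (4x4, takes a point from camera to world coordinates); the wrist camera has in their place "mount" (4x4, takes a point from camera to tool coordinates, whose origin is the TCP and whose axes are the flange's). Camera axes: x right, y down, z forward; pixel columns grow to the right and rows downward; lengths in m; the calibration is good to about 2 mm. A picture is of the moment at which its call begins: read the wrist's pose just before it. There is no depth.
A pose or a line that the arm cannot do raises bot.PlanningError and nothing moves.
- bot.hand_in(): hands the job in; it is judged then, once.
The state is a dict: "time_s": time; "joint_pos": joint angles; "qd": joint speeds; "joint_efforts": joint torques, N m; "tcp_pos": TCP position; "tcp_rot": TCP orientation; "contact_force": force on the tool from outside, world axes, zero at the start; "moment": the same for the moment, N m; "grip_width": finger opening in m; "grip_force": force on a finger pad.
Only numpy, scipy, OpenCV 4.12 (cv2) and the standard library are available. Lean on these libraries where they do the work, as an engineer would, in place of code of your own. Each camera call takes 0.05 s, during which the arm holds its last target. There are 200 camera calls.

## Task

Put the purple amethyst sphere away in the deep packing well: slide the cover fully back, then raise the lift cradle to the top by its red-capped post, and roll the sphere along its gutter onto the cradle without lifting it. Then lower it gently to the bottom by the post, with no drop or knock, and slide the cover fully shut over it. Leave the pink sphere and everything else on the counter where they are.

Things in the scene. Friction and masses are not known exactly. Their poses are not given: they have to be found in the camera images.
- case: fixed wooden packing well. Origin: centre of its underside; x away from the robot, y left along the gutters, z up, yaw within 0.25 rad; all offsets here are in its frame. Box 120 x 120 mm, 148 mm tall, walls 10 mm, mouth 100 x 100 mm. A green gutter runs out along y on each side, y = 50 to 200 mm; its floor is at z = 150 mm at the box and falls outward by 3 degrees to 142 mm.
- gutter_left (a point): the left (+y) gutter: centre of a 70 mm sphere resting at its outer stop, 152 mm from the well's axis, z = 180 mm. Gutter 76 mm wide between side rails 12 mm high; the stop is a bar 9 mm high, 174 mm from the axis, and above it the outer end is open, so a finger can come in behind the sphere. A sphere let go in the gutter rolls gently back here.
- gutter_right (a point): the right (-y) gutter: centre of a 70 mm sphere resting at its outer stop, 152 mm from the well's axis, z = 180 mm. Gutter 76 mm wide between side rails 12 mm high; the stop is a bar 9 mm high, 174 mm from the axis, and above it the outer end is open, so a finger can come in behind the sphere. A sphere let go in the gutter rolls gently back here.
- cover (a joint): sliding cover of the well, m: 0 fully shut over the mouth, 0.115 fully back (end stop); grows as it slides along the case's +x. Stays where it is left; about 3 N moves it. Aluminium plate 124 (x) x 112 x 8 mm, top at z = 160 mm; nothing to unlatch.
- cover_knob (a point): middle of the yellow upright knob on the cover: 18 mm across, from z = 160 to 205 mm, this point at z = 185 mm. On the case's own z axis (mouth centre) when the cover is shut.
- lift (a joint): height of the lift cradle, m: 0 at the bottom of the well, 0.10 at the top (end stop), level with the gutters. Stays where it is left (friction, also with a sphere on it); about 13 N raises it empty, 3 to 6 N lowers it loaded.
- lift_knob (a point): grip point on the lift's steel post, 115 mm in front (-x) of the well's axis: post 14 mm across, upright; this point lies 18 mm below the underside of its red cap (28 mm across, 12 mm thick, so the cap's top is 30 mm above this point). z = 130 mm with the lift at the bottom, 230 mm at the top; 85 mm of bare post below this point.
- cradle (a point): where the centre of a sphere seated in the cradle lies, on the well's axis: z = 82 mm with the lift at the bottom, 182 mm at the top. The cradle is a black level plate 96 x 96 mm, its top 32 mm below this point, with a 28 mm square hole in the middle in which a sphere beds 3 mm deep and stays.
- amethyst_center (a point): centre of the purple polished amethyst sphere, 70 mm across, about 0.5 kg, loose, slippery (friction about 0.25), at the outer stop of the left or the right gutter. It chips if knocked: meet it and roll it slowly, at a few cm/s (touching it at 0.1 m/s is already a knock of about 25 N).
- rose_center (a point): centre of the pink rose quartz sphere, 70 mm across, at the stop of the other gutter; to be left alone.
- tower: clear quartz tower, 52 mm wide, 135 mm tall; bystander, origin on its underside
- tape: brown roll of packing tape lying flat, 100 mm across, 48 mm tall; bystander, origin on its underside
- bowl: white ceramic bowl, 110 mm across, 45 mm tall; bystander, origin on its underside
- spray: blue bottle, 60 mm across, 160 mm tall; bystander, origin on its underside
- brush: dusting brush lying flat; bystander
- agate: amber agate disc, 90 mm across, 12 mm thick; bystander, origin on its underside
- jar: green glass jar, 70 mm across, 90 mm tall; bystander, origin on its underside
Things that resemble listed ones, but are neither listed nor needed, are in the scene too. Of the things like the part that bears amethyst_center, leave any that is black; of the rest the smaller one is meant.

How it is judged:
On the way, in this order (a step that is already met when the one before it is completed fails the run):
1. the cover is slid back, clear of the mouth (value of joint cover above 0.1 m), for 0.2 s.
2. the empty lift cradle is raised to the top (value of joint lift above 0.092 m), for 0.2 s.
3. the amethyst sphere is rolled onto the raised cradle and sits in it (value of joint lift above 0.085 m and horizontal distance between amethyst_center and cradle below 0.012 m and linear speed of amethyst below 0.05 m/s), for 0.2 s.
4. the sphere is lowered on the cradle to the bottom of the well (value of joint lift below 0.012 m and horizontal distance between amethyst_center and cradle below 0.012 m), for 0.2 s.
At the end, for the whole second after the job is handed in: The cover is shut to within 10 mm, the lift is within 12 mm of the bottom, the amethyst sphere rests in its cradle (centre within 12 mm sideways, 15 mm in all, of the cradle point), still; the pink sphere is within 20 mm and the other things within 30 mm of where they were (all of step 4 and value of joint cover below 0.01 m and distance between amethyst_center and cradle below 0.015 m and linear speed of amethyst below 0.02 m/s and distance of rose_center from where it was at the start of the episode below 0.02 m and not (distance of any of tower, tape, bowl, spray, brush, agate, jar from where it was at the start of the episode above 0.03 m)); the robot touches nothing.
It fails at once if the amethyst sphere moves faster than 0.4 m/s (dropped, thrown or let down too fast) (linear speed of amethyst above 0.4 m/s).
It fails at once if the amethyst sphere is knocked or squeezed with more than 25 N (contact force between amethyst and anything else above 25 N).
It fails at once if the amethyst sphere is lifted off its gutter or cradle (centre more than 205 mm up) (height (world z) of amethyst_center above 0.205 m).
It fails at once if the pink sphere is moved more than 30 mm (distance of rose_center from where it was at the start of the episode above 0.03 m).
It fails at once if another thing on the counter is moved more than 30 mm (distance of any of tower, tape, bowl, spray, brush, agate, jar from where it was at the start of the episode above 0.03 m).
It also fails if it takes over 72 s, if anything falls off the work surface, if the arm or the gripper's body presses on something with over 40 N, if the wrist force passes 120 N, or if a joint passes its speed limit or range.

## Working session

There is one attempt and no reset: what is moved stays moved. The work goes in short steps, each a Python script; the robot and the scene stay as the last script left them, time stands still between calls to the robot, and variables do not carry over. Pictures are saved under pics/ and viewed, at most 10 in all, crops included, and the job is handed in when it is done.

```bash
mkdir -p pics; ls; python3 - <<'E'
from rig import bot
import cv2,numpy as np
np.set_printoptions(precision=4,suppress=True)
for n in("scene","top"):
    f=bot.grab_frame(n); cv2.imwrite(f"pics/{n}0.png",cv2.resize(f["image"][:,:,::-1],(800,600),interpolation=cv2.INTER_CUBIC))
    print(n,f["mtx"],f["T"])
print(bot.state()["tcp_rot"],bot.grip_depth, bot.state()["grip_width"],bot.state()["time_s"])
E
```

```text
pics
scene [[381.5863   0.     253.0349]
 [  0.     381.5863 193.3043]
 [  0.       0.       1.    ]] [[ 0.26    0.7866 -0.56    1.2367]
 [ 0.9655 -0.2037  0.1621 -0.2266]
 [ 0.0134 -0.5829 -0.8125  1.1906]
 [ 0.      0.      0.      1.    ]]
top [[498.4206   0.     254.495 ]
 [  0.     498.4206 186.6594]
 [  0.       0.       1.    ]] [[ 0.0045 -0.9789  0.2043  0.1885]
 [-1.     -0.0041  0.0028 -0.0324]
 [-0.0019 -0.2044 -0.9789  1.6135]
 [ 0.      0.      0.      1.    ]]
[-0.0007  0.9935  0.1142 -0.0002] -0.0187 0.08825682306311451 0.1
```

View pics/scene0.png

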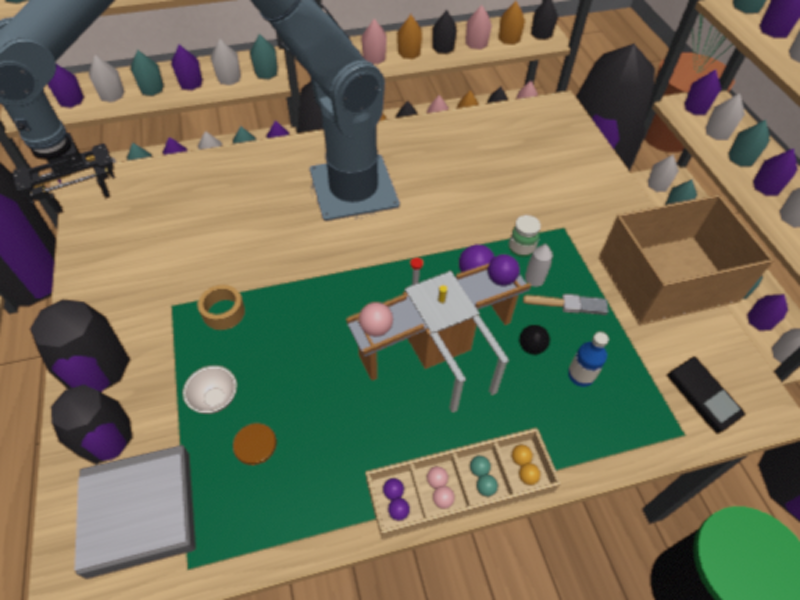

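View pics/top0.png

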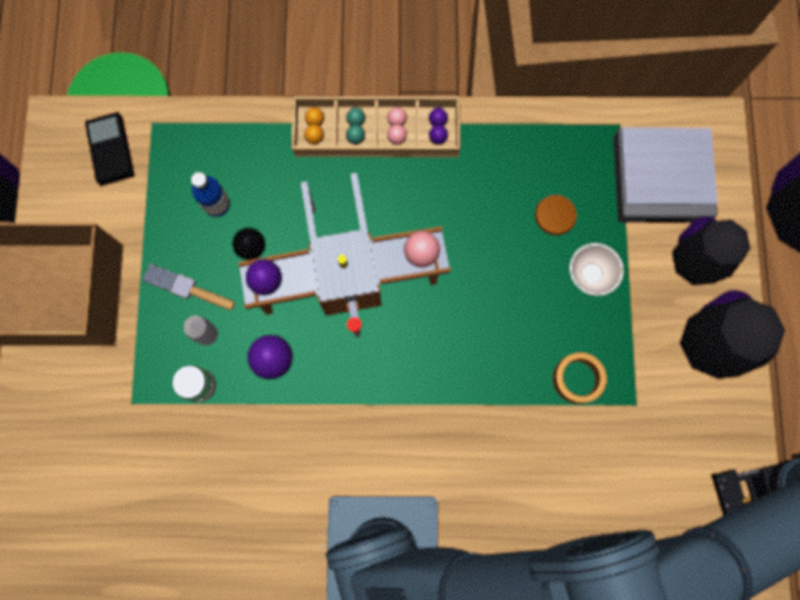

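The top view (800x600) shows the purple sphere in the left gutter at (264,277), the pink one at (422,248), the knob at (342,259) and the red cap at (354,324). In the scene view these are at (504,269), (376,320), (443,290) and (417,264). The larger purple ball on the counter and the black ball are decoys. Next I fit the case pose.

```bash
cat > h.py <<'E'
from rig import bot
import numpy as np, cv2
from scipy.optimize import least_squares
from scipy.spatial.transform import Rotation as R
np.set_printoptions(precision=4,suppress=True)
def proj(K,T,p):
    c=np.linalg.inv(T)@np.append(p,1); q=K@c[:3]; return q[:2]/q[2]
def cast(K,T,uv,z):
    d=T[:3,:3]@np.linalg.solve(K,[uv[0],uv[1],1]); return T[:3,3]+d*(z-T[2,3])/d[2]
def W(c,p):
    s,k=np.sin(c[2]),np.cos(c[2]); return np.array([c[0]+k*p[0]-s*p[1],c[1]+s*p[0]+k*p[1],p[2]])
E
python3 - <<'E'
from h import *
F={n:bot.grab_frame(n) for n in("scene","top")}
obs=[("top",(264,277),(0,.152,.18)),("top",(422,248),(0,-.152,.18)),("top",(342.5,258),(0,0,.205)),("top",(354,324),(-.115,0,.16)),
("scene",(504,269),(0,.152,.18)),("scene",(376,320),(0,-.152,.18)),("scene",(443,288),(0,0,.205)),("scene",(417,263),(-.115,0,.16))]
def r(c): return np.concatenate([proj(F[n]["mtx"],F[n]["T"],W(c,p))-np.array(u)*.64 for n,u,p in obs])
s=least_squares(r,[.6,0,.1],loss="soft_l1"); print(s.x); print(r(s.x).reshape(-1,2))
f=F["top"]
for n,u,z in [("bigpurple",(270,357),.045),("black",(249,243),.03),("tower",(197,326),.135),("jar",(189,381),.09)]: print(n,cast(f["mtx"],f["T"],np.array(u)*.64,z))
for n,p in dict(knob=(0,0,.185),post=(-.115,0,.13),ball=(0,.152,.18)).items(): print(n,W(s.x,p))
E
```

```text
[0.5447 0.0753 0.19  ]
[[-0.1142 -0.3308]
 [-0.104  -0.1984]
 [-0.2069  0.508 ]
 [ 0.1436 -0.8805]
 [-0.5083  0.6148]
 [ 0.3071 -0.1615]
 [-0.1303 -0.7011]
 [-0.2559 -0.6492]]
bigpurple [0.3798 0.2297 0.045 ]
black [0.6224 0.2856 0.03  ]
tower [0.4281 0.3573 0.135 ]
jar [0.3266 0.3786 0.09  ]
knob [0.5447 0.0753 0.185 ]
post [0.4318 0.0536 0.13  ]
ball [0.516  0.2246 0.18  ]
```

```bash
cat >> h.py <<'E'
C=np.array([.5447,.0753,.19])
x,y,z,w=(R.from_euler("z",C[2])*R.from_euler("x",np.pi)).as_quat(); Q=[w,x,y,z]
G=.0187
def tcp(x,y,z): return W(C,(x,y,z-G)).tolist()   # grasp point (case frame) -> TCP
def rep(m):
    s=bot.state(); p=np.array(s["tcp_pos"]); d=p-[C[0],C[1],0]; k,n=np.cos(C[2]),np.sin(C[2])
    print(m,"t",round(s["time_s"],2),"grasp(case)",np.array([k*d[0]+n*d[1],-n*d[0]+k*d[1],d[2]+G]),"F",np.array(s["contact_force"]),"w",round(s["grip_width"],4),"gf",round(s["grip_force"],1))
E
python3 - <<'E'
from h import *
for p in [(0,0,.37),(0,0,.19),(.115,0,.19),(-.115,0,.13),(-.115,0,.33),(0,.152,.19),(0,-.009,.19)]: print(p,bot.inverse_kinematics(tcp(*p),Q))
p=np.array(bot.state()["tcp_pos"]); p[2]=.36
bot.line_to(p.tolist(),velocity=.2)
bot.move_to(tcp(0,0,.35),Q); rep("above")
f=bot.grab_frame("wrist"); cv2.imwrite("pics/w1.png",f["image"][:,:,::-1])
T=np.eye(4); s=bot.state(); q=s["tcp_rot"]; T[:3,:3]=R.from_quat([q[1],q[2],q[3],q[0]]).as_matrix(); T[:3,3]=s["tcp_pos"]; T=T@f["mount"]
for n,p in dict(knobtop=(0,0,.205),cap=(-.115,0,.16),cover_c1=(-.062,.056,.16),c2=(-.062,-.056,.16)).items(): print(n,proj(f["mtx"],T,W(C,p)))
E
```

```text
(0, 0, 0.37) [ 0.3882  0.3584 -0.7853  1.6331  0.2636  1.2599 -1.8275]
(0, 0, 0.19) [ 0.2304  0.5229 -0.5892  1.8375  0.365   0.8907 -1.9111]
(0.115, 0, 0.19) [ 0.1356  0.6948 -0.5347  1.5256  0.3906  1.029  -1.8814]
(-0.115, 0, 0.13) [ 0.2155  0.4429 -0.5264  2.1564  0.3743  0.6297 -1.9561]
(-0.115, 0, 0.33) [ 0.5145  0.1478 -0.802   1.9504  0.1196  1.091  -1.7182]
(0, 0.152, 0.19) [ 0.111   0.6163 -0.8224  1.7955  0.5393  0.97   -2.317 ]
(0, -0.009, 0.19) [ 0.2451  0.5234 -0.5873  1.8361  0.3641  0.891  -1.8938]
above t 3.82 grasp(case) [ 0.0001 -0.001   0.3499] F [-0.6154 -0.6119 -0.3321] w 0.0884 gf 0.0
knobtop [260.1955 183.7752]
cap [260.3127 262.9829]
cover_c1 [214.0566 224.0718]
c2 [306.467  223.9698]
```

View pics/w1.png

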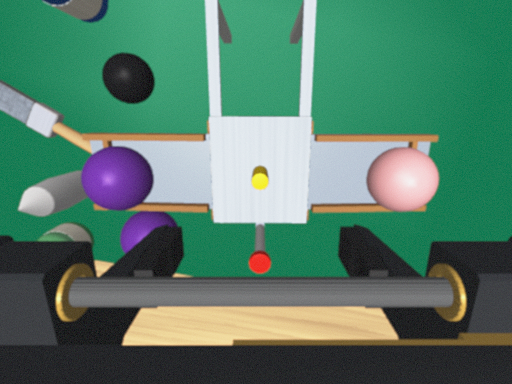

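The wrist picture shows the knob top at (260,181), the cap at (260,262), and the purple sphere at (117,178). All three are within about 3 px of prediction, so the pose is good. Next I slide the cover and raise the lift.

```bash
python3 - <<'E'
from h import *
bot.line_to(tcp(0,0,.189),Q,velocity=.12)
bot.grip(.0,20); rep("grip knob")
bot.line_to(tcp(.1155,0,.189),velocity=.07); rep("back")
if bot.state()["grip_width"]<.012: raise SystemExit
bot.pause(.2); bot.grip(.088)
bot.line_to(tcp(.1155,0,.27),velocity=.15)
bot.move_to(tcp(-.115,0,.27),Q); rep("over post")
bot.line_to(tcp(-.115,0,.131),velocity=.1); rep("at post")
bot.grip(0,45); rep("grip post")
bot.line_to(tcp(-.115,0,.230),velocity=.06); rep("raised")
f=bot.grab_frame("scene"); cv2.imwrite("pics/s2.png",cv2.resize(f["image"][120:280,180:380,::-1],(800,640))[:600])
E
```

```text
grip knob t 6.42 grasp(case) [-0.    -0.     0.189] F [-0.3386  0.3526  0.212 ] w 0.0173 gf 20.0
back t 8.22 grasp(case) [ 0.1124 -0.0006  0.189 ] F [-13.7118  -4.8095  12.513 ] w 0.0174 gf 20.0
over post t 11.15 grasp(case) [-0.1137 -0.0001  0.2703] F [1.1821 0.3069 0.0535] w 0.0877 gf 0.0
at post t 12.69 grasp(case) [-0.1146 -0.      0.1314] F [ 0.0888 -0.3222  0.4497] w 0.0883 gf 0.0
grip post t 13.67 grasp(case) [-0.115   0.0005  0.131 ] F [-0.9161  3.0241  0.4036] w 0.0257 gf 45.0
raised t 15.47 grasp(case) [-0.115   0.0005  0.2295] F [  2.27     5.4062 -10.8679] w 0.026 gf 45.0
```

View pics/s2.png

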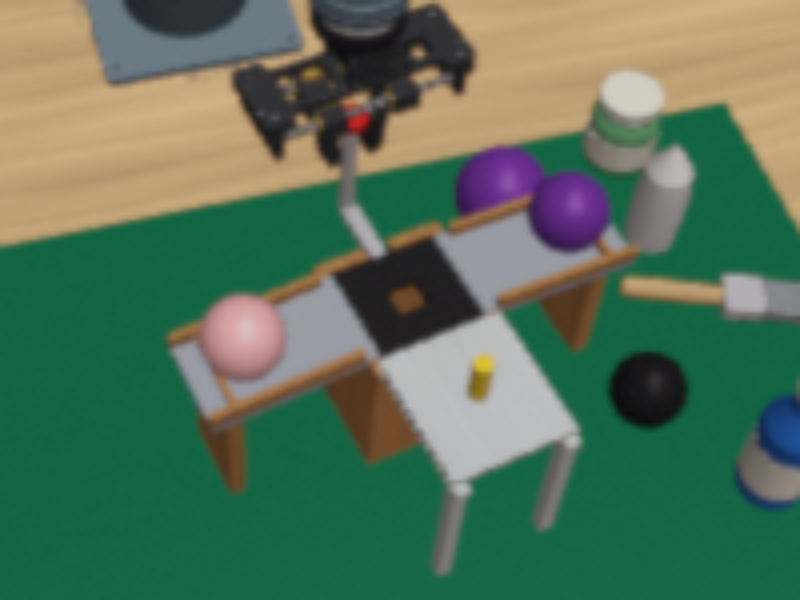

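The crop shows the cover fully back, the cradle raised, and the purple sphere still at its stop. The grip width of 26 mm means the fingers hold the cap as well. I raise the lift the last millimetre to the end stop, then release.

```bash
python3 - <<'E'
from h import *
for zz in (.2315,.233,.2345):
    bot.line_to(tcp(-.115,0,zz),velocity=.02); rep("up")
    if bot.state()["contact_force"][2]<-28: break
bot.pause(.2); bot.grip(.088); rep("open")
bot.line_to(tcp(-.115,0,.33),velocity=.2)
bot.move_to(tcp(0,.152,.33),Q)
f=bot.grab_frame("wrist"); cv2.imwrite("pics/w3.png",f["image"][:,:,::-1])
T=np.eye(4); s=bot.state(); q=s["tcp_rot"]; T[:3,:3]=R.from_quat([q[1],q[2],q[3],q[0]]).as_matrix(); T[:3,3]=s["tcp_pos"]; T=T@f["mount"]
for n,p in dict(ball=(0,.152,.18),hole=(0,0,.15)).items(): print(n,proj(f["mtx"],T,W(C,p)))
rep("over ball")
E
```

```text
up t 15.77 grasp(case) [-0.115   0.0005  0.231 ] F [  2.9408   5.0746 -10.6217] w 0.0259 gf 45.0
up t 16.02 grasp(case) [-0.115   0.0006  0.2314] F [ 10.5175   7.3397 -27.3987] w 0.0258 gf 45.0
up t 16.27 grasp(case) [-0.1151  0.0006  0.2318] F [ 16.0376   8.5357 -44.4299] w 0.0256 gf 45.0
open t 17.48 grasp(case) [-0.115  -0.      0.2345] F [ 0.6081 -0.4996 -0.6406] w 0.0879 gf 0.0
ball [259.0254 181.8941]
hole [395.4121 175.1098]
over ball t 18.93 grasp(case) [-0.0006  0.1501  0.3292] F [-1.1731 -0.1491  0.0565] w 0.0883 gf 0.0
```

View pics/w3.png

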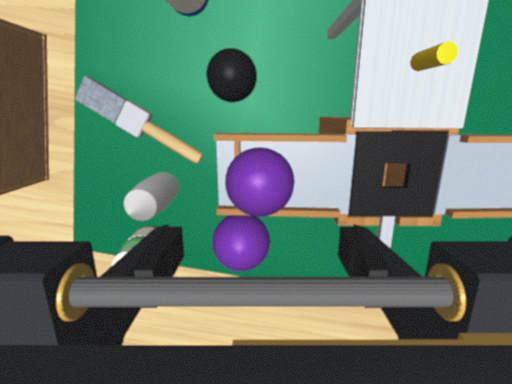

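The sphere is at (259,182), exactly as predicted. I'll hold it loosely captive between the fingers, so it cannot drop freely into the cradle hole, and roll it slowly.

```bash
python3 - <<'E'
from h import *
bot.grip(.079,5); bot.line_to(tcp(0,.152,.235),velocity=.12); rep("pre")
bot.line_to(tcp(0,.152,.188),velocity=.04); rep("down")
bot.line_to(tcp(0,.142,.188),velocity=.012); rep("touch")
for w in (.0775,.076,.0745,.073): bot.grip(w,5)
rep("captive")
bot.line_to(tcp(0,.022,.188),velocity=.03); rep("at edge")
bot.line_to(tcp(0,.0,.188),velocity=.012); rep("centre")
f=bot.grab_frame("scene"); cv2.imwrite("pics/s4.png",cv2.resize(f["image"][120:280,180:380,::-1],(750,600)))
E
```

```text
pre t 20.22 grasp(case) [0.0005 0.1524 0.2357] F [ 0.5406 -0.6546  0.47  ] w 0.079 gf 0.0
down t 21.54 grasp(case) [0.0002 0.1521 0.1883] F [-0.5483  0.7565 -0.0592] w 0.0794 gf 0.0
touch t 22.52 grasp(case) [-0.      0.1419  0.188 ] F [ 0.1951 -0.2191  0.0121] w 0.0789 gf 0.1
captive t 23.43 grasp(case) [-0.     0.142  0.188] F [ 0.2671  0.6479 -0.0698] w 0.0729 gf 0.3
at edge t 27.57 grasp(case) [-0.     0.022  0.188] F [ 0.5354 -0.2728 -0.2629] w 0.0734 gf 0.0
centre t 29.56 grasp(case) [0.     0.0001 0.188 ] F [-0.7701  0.2367 -0.6853] w 0.0726 gf 0.0
```

View pics/s4.png

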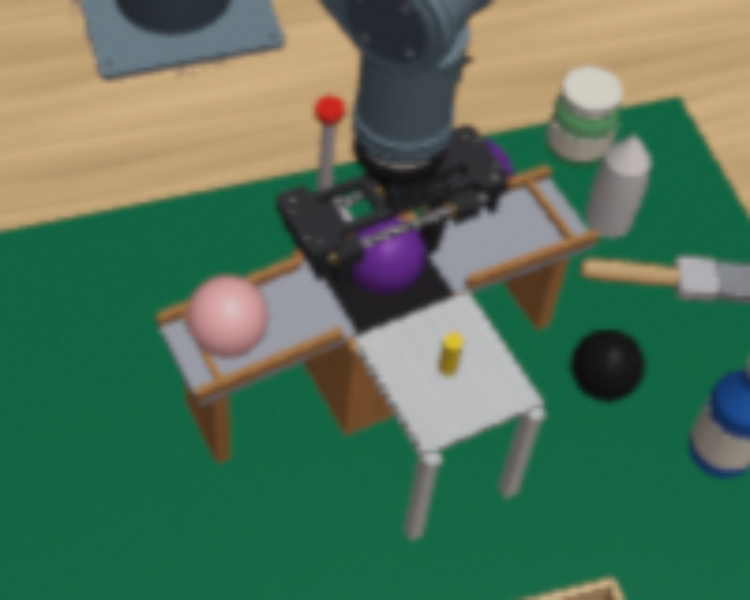

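The crop shows the purple sphere on the black cradle, between the fingers. I release it and check its position from above.

```bash
python3 - <<'E'
from h import *
for w in (.075,.078,.088): bot.grip(w,5)
bot.line_to(tcp(0,0,.188+.03),velocity=.05)
bot.line_to(tcp(0,0,.34),velocity=.2)
f=bot.grab_frame("wrist"); cv2.imwrite("pics/w5.png",f["image"][:,:,::-1])
T=np.eye(4); s=bot.state(); q=s["tcp_rot"]; T[:3,:3]=R.from_quat([q[1],q[2],q[3],q[0]]).as_matrix(); T[:3,3]=s["tcp_pos"]; T=T@f["mount"]
for n,p in dict(ball=(0,0,.182),ball1cm=(0.01,.01,.182)).items(): print(n,proj(f["mtx"],T,W(C,p)))
rep("over")
E
```

```text
ball [260.7664 179.803 ]
ball1cm [251.0311 170.33  ]
over t 32.02 grasp(case) [-0.0009 -0.0003  0.3384] F [ 0.728   0.4445 -0.3013] w 0.0883 gf 0.0
```

View pics/w5.png

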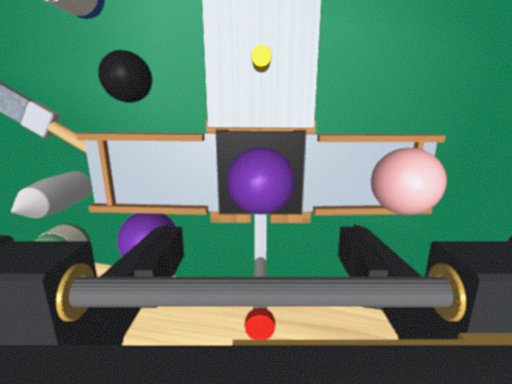

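The sphere is centred at (260,181), as predicted, so it is seated. I now lower it by the post.

```bash
python3 - <<'E'
from h import *
bot.move_to(tcp(-.115,0,.34),Q)
bot.line_to(tcp(-.115,0,.2315),velocity=.1); rep("at post")
bot.grip(.034,10); bot.grip(0,30); rep("grip")
bot.line_to(tcp(-.115,0,.136),velocity=.04); rep("low")
for zz in (.1335,.1315,.130,.1285,.127):
    bot.line_to(tcp(-.115,0,zz),velocity=.01); rep("dn")
    if bot.state()["contact_force"][2]>14: break
f=bot.grab_frame("scene"); cv2.imwrite("pics/s6.png",cv2.resize(f["image"][120:280,180:380,::-1],(750,600)))
E
```

```text
at post t 33.79 grasp(case) [-0.1145  0.      0.232 ] F [ 0.1418 -0.1969 -0.4175] w 0.088 gf 0.0
grip t 34.99 grasp(case) [-0.115   0.0005  0.2315] F [0.0833 3.3832 0.3211] w 0.0266 gf 30.0
low t 37.53 grasp(case) [-0.115   0.0005  0.1359] F [-3.195   4.5818  3.2504] w 0.0266 gf 30.0
dn t 37.93 grasp(case) [-0.1149  0.0005  0.1333] F [-1.4914  4.4983  2.3338] w 0.0266 gf 30.0
dn t 38.28 grasp(case) [-0.115   0.0005  0.1314] F [-2.6694  4.8912  4.3175] w 0.0263 gf 30.0
dn t 38.58 grasp(case) [-0.1149  0.0004  0.131 ] F [-9.1858  1.5966 23.7904] w 0.0262 gf 30.0
```

View pics/s6.png

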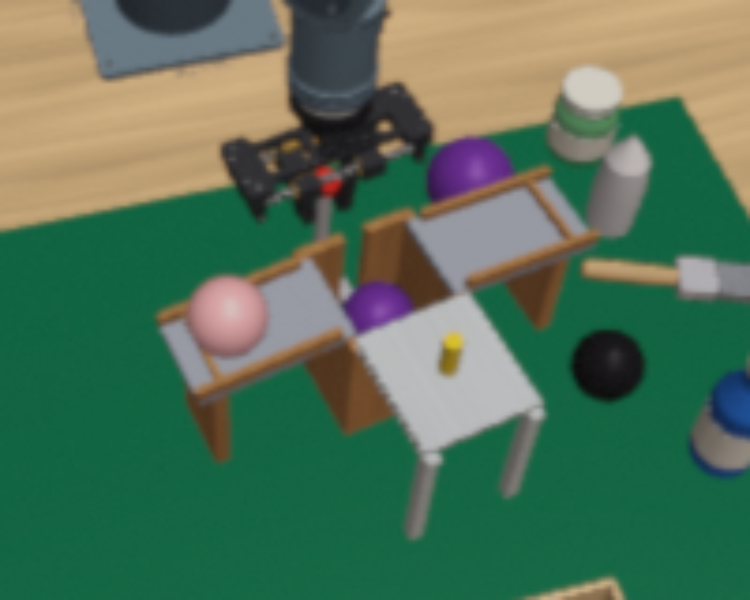

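The crop shows the sphere down in the well, and the bottom stop was felt at 24 N. Now I close the cover.

```bash
python3 - <<'E'
from h import *
bot.line_to(tcp(-.115,0,.1312),velocity=.02)
bot.pause(.2); bot.grip(.088)
bot.line_to(tcp(-.115,0,.28),velocity=.15)
bot.move_to(tcp(.114,0,.28),Q)
bot.line_to(tcp(.114,0,.189),velocity=.12)
bot.grip(0,20); rep("knob")
bot.line_to(tcp(-.001,0,.189),velocity=.06); rep("shut")
bot.line_to(tcp(-.003,0,.189),velocity=.02); rep("shut")
bot.pause(.2); bot.grip(.088)
bot.line_to(tcp(0,0,.34),velocity=.15); rep("up")
f=bot.grab_frame("wrist"); cv2.imwrite("pics/w7.png",f["image"][:,:,::-1])
T=np.eye(4); s=bot.state(); q=s["tcp_rot"]; T[:3,:3]=R.from_quat([q[1],q[2],q[3],q[0]]).as_matrix(); T[:3,3]=s["tcp_pos"]; T=T@f["mount"]
for n,p in dict(knob=(0,0,.205),cap=(-.115,0,.16),rose=(0,-.152,.18)).items(): print(n,proj(f["mtx"],T,W(C,p)))
E
```

```text
knob t 44.12 grasp(case) [ 0.114  -0.0006  0.189 ] F [-0.1152 -2.2902  1.1317] w 0.0173 gf 20.0
shut t 46.18 grasp(case) [-0.0011  0.0001  0.1889] F [ 1.707  -3.2339 -3.8186] w 0.0172 gf 20.0
shut t 46.43 grasp(case) [-0.0011  0.0001  0.189 ] F [  9.5126  -0.4469 -10.2078] w 0.0172 gf 20.0
up t 48.91 grasp(case) [-0.0005 -0.0002  0.3391] F [-1.0378  0.172  -0.2701] w 0.088 gf 0.0
knob [260.998  185.8172]
cap [260.8134 266.8946]
rose [406.2741 179.7063]
```

View pics/w7.png

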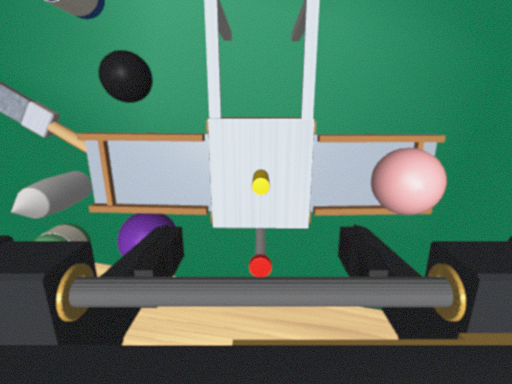

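The picture shows the cover shut with its knob at (261,185), the cap down at (260,266), and the pink sphere still at (408,181). The arm is clear, so I hand in.

```bash
python3 -c "
from rig import bot
print(bot.hand_in())"
```

```text
the job is handed in; nothing more can be done
None
```

The amethyst sphere is at the bottom of the well with the cover slid shut and the pink sphere still at its stop; I handed the job in at about 49 s of the 72 s allowed, but `hand_in()` returned no verdict.

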